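# Seat the pressure probe and hold the range selector at its third click

## Task

Gently stand the bright steel probe with the blue band upright in the middle of the round black rubber pad on the steel test port, and let go of it. Then grip the spring-return selector knob and turn it clockwise three clicks, to the red mark and not beyond, and finish with the gripper still holding it there: it springs back if let go. Do not knock anything over or push the other things about.

Things in the scene. Friction and masses are not known exactly. Their poses are not given: they have to be found in the camera images.
- probe: pressure probe, bright steel cylinder standing upright on the bench, 40 mm diameter from its foot up to 70 mm, then a narrower cap (26 mm diameter) to 80 mm and a brass connector (18 mm) to 92 mm; blue band near the foot; about 0.2 to 0.4 kg. Origin: centre of its flat underside, z up along it. Round, so any yaw grips it; take it by the straight part, for example 55 mm above the foot
- test_port: test port, a fixed steel disc 100 mm across and 14 mm high with a flat black rubber pad, 60 mm across, standing 4 mm proud on its middle. Origin: centre of the underside
- pad (a point): centre of the top face of the rubber pad, 18 mm above the bench; the probe's foot goes here
- selector: range selector, a fixed white box 130 x 130 mm, 55 mm high, with dark teal corners and the black knob in the middle of its top. Origin: centre of the underside, z up. On the top round the knob: a black dot towards its own -x (home), then clockwise seen from above marks at 24, 48, 72 and 96 degrees: stops one to four; the third mark is red and wider
- knob_grip (a point): on the knob's vertical axis, 92 mm above the bench, the height for the TCP to grip. The black knob is a 52 mm disc with an upright bar grip on it, 14 mm thick, 50 mm long and 32 mm high, the bar spanning heights 67 to 99 mm above the bench, the disc's top at 69 mm. This point's x axis runs along the bar and turns with the knob; pinch the bar across its 14 mm
- knob_pointer (a point): outer end of the white line on top of the knob's bar, 24 mm from the axis: it points to the home dot at 0 and to the red mark at the third stop
- knob (a joint): knob angle, rad: 0 at home, growing clockwise from above. Stops click every 0.419 (24 deg): 0.419, 0.838, third 1.257, 1.676; end 1.78. A spring turns it home when let go (about 0.10 N m at home, 0.16 at the third stop); clicks add a ripple of 0.07 N m either way: resistance peaks a quarter pitch after a stop and is least a quarter pitch before the next. It stays at no stop by itself
- spare_probe: black spare probe with a yellow band, same shape and size as the steel one, standing; leave alone. Origin: centre of underside
- jar: glass jar with a red lid, 60 mm diameter, 75 mm high, standing; leave alone. Origin: centre of underside
- weight: steel weight with a knob, 60 mm diameter, 56 mm high; leave alone. Origin: centre of underside
- adapter: brass adapter ring, 36 mm diameter, 30 mm high; leave alone. Origin: centre of underside
- wrench: wrench lying flat along its own x axis; leave alone. Origin: underside
- driver: screwdriver lying along its own x axis; leave alone. Origin: underside

How it is judged:
On the way, in this order (a step that is already met when the one before it is completed fails the run):
1. the steel probe stands upright on the middle of the pad, let go, with the knob still near home (horizontal distance between probe and pad below 0.01 m and angle between probe's own z axis and vertical below 0.05 rad and contact force between probe and test_port above 1 N and contact force between the arm and probe below 0.1 N and value of joint knob below 0.2 rad), for 0.2 s.
2. the knob is gripped and turned to the third stop (value of joint knob between 1.137 and 1.377 rad and contact force between the fingers and knob above 1 N), for 0.3 s.
At the end, for the whole second after the job is handed in: the steel probe stands untouched and still on the pad, its axis within 10 mm of the pad's centre and upright within 0.05 rad; the knob is at the third stop, 1.257 rad within 0.12 rad, still, and held by the fingers (all of step 2 and horizontal distance between probe and pad below 0.01 m and angle between probe's own z axis and vertical below 0.05 rad and contact force between probe and test_port above 1 N and contact force between the arm and probe below 0.1 N and linear speed of probe below 0.02 m/s and velocity of joint knob between -0.1 and 0.1 rad/s); the arm keeps its last pose, push and grip.
It fails at once if the knob is turned well beyond the third stop (past 1.47 rad, halfway to the fourth) (value of joint knob above 1.47 rad).
It fails at once if the probe is tipped over (more than 0.6 rad) (angle between probe's own z axis and vertical above 0.6 rad).
It fails at once if the probe is dropped or slammed on the port (over 60 N) (contact force between probe and test_port above 60 N).
It fails at once if another loose thing (spare probe, jar, weight, adapter, wrench, screwdriver) is pushed more than 30 mm or knocked over (distance of any of spare_probe, jar, weight, adapter, wrench, driver from where it was at the start of the episode above 0.03 m or angle between any of spare_probe, jar, weight, adapter's own z axis and vertical above 0.5 rad).
It also fails if it takes over 69 s, if anything falls off the work surface, if the arm or the gripper's body presses on something with over 40 N, if the wrist force passes 120 N, or if a joint passes its speed limit or range.

## Robot

A 6-joint arm with a two-finger parallel gripper is mounted at the origin on the work surface. World frame = base frame: x ahead of the robot, y to its left, z up, the work surface at z = 0. Lengths are in m, angles in rad, forces in N, time in s.
With the tool pointing down it reaches from about 0.35 to 0.975 m from the base axis. Payload 4.9 kg.
Tool frame: the origin (TCP) lies between the finger pads, 19 mm behind the fingertips; this is the grasp point; z points along the fingers, y is the line along which they close (so a half turn about z gives the same grasp; the last joint's range is limited). The gripper opens to 85 mm and grips with 20 to 120 N. Pads are 22 mm wide; open, the fingers measure 114 mm over their backs; the gripper's body (76 mm by 85 mm) begins 54 mm behind the grasp point. The pads swing forward as they close: fully open they stand 13 mm farther back than shut.
Start: joints at [-1.253, 0.053, 1.613, -0, 1.476, -0.119], TCP at [0.264, -0.566, 0.25] pointing down, gripper open.
Joint ranges: [-3.01, 3.01], [-1.01, 2.22], [0.06, 2.58], [-1.02, 4.17], [0.09, 2.62], [-3.14, 3.14]. Speed limits (rad/s): [2.57, 2.57, 3.14, 3.14, 3.14, 3.14].

## Interface

Orientations are given as a rotation vector (axis times angle).
In Python, from station import get_obs, get_image, calibration, finish_job gives the robot as it stands. The module is installed in compiled form; this text tells all that it offers.
- The arm moves only by the tool arm_command, never from a script. Its argument "plan" is a list that holds one entry, the list of rows, each a list of 6 numbers: the shift along the tool's x, y, z in cm, then the turn, a rotation vector about the tool's x, y, z in rad. A call has 1 to 12 rows; each row is the pose to reach, as a shift and turn from the pose commanded when the call began, along the tool's axes at that moment; what a row does not reach only later rows make up. A row lasts 1/12 s, in which the tool goes at most 41.7 mm and 7.16 degrees, less where a joint would pass 70% of its speed; a pose out of reach is approached as far as the arm can. A call with a gripper value outside its range is refused whole. "gripper" is the closure, from -1 (fully open) to 1 (shut), set as the call begins (left out, the last holds). The fingers move at their own pace and stop on an object; "force" is the grip in N (left out, the last holds). Time passes only in rows, so rows that repeat a pose let the fingers close. It gives the time, the measured TCP pose, the force, the opening and the grip force at its end, in the units of the state.
- get_obs(): the state, without advancing time (a new reading comes with each control period).
- get_image(name): name is "scene" or "top" or "wrist"; returns (picture, depth): 400x640x3 uint8, blue, green, red; 400x640 float32, m along the optical axis (not along the pixel's ray), 0 where there is no reading.
- calibration(name): a dict with "fx", "fy", "cx", "cy" (pixels), "dist" ([k1, k2, p1, p2, k3] as OpenCV has them; the pictures are not rectified), "pose" (4x4, takes a point from camera to world coordinates). Camera axes: x right, y up, looking along -z (the intrinsics and any distortion apply to the point x, -y, -z); pixel columns grow to the right and rows downward; lengths in m; the calibration is good to about 2 mm. A picture is of the moment at which its call begins: read the wrist's pose just before it. calibration takes no time and is no camera call; for the wrist camera it gives the pose at the moment of the call.
- finish_job(): hands the job in; it is judged then, once.
The state is a dict: "t": time; "q": joint angles; "dq": joint speeds; "effort": joint torques, N m; "tool_pos": TCP position; "tool_rot": TCP orientation; "contact_force": force on the tool from outside, world axes, zero at the start; "wrist_torque": the same for the moment, N m; "opening": finger opening in m; "grip_force": force on a finger pad.
Only numpy, scipy, OpenCV 4.12 (cv2) and the standard library are available. Lean on these libraries where they do the work, as an engineer would, in place of code of your own. Each camera call takes 0.05 s, during which the arm holds its last target. There are 200 camera calls.

## Working session

There is one attempt and no reset: what is moved stays moved. The work goes in short steps, Python scripts to look and compute and a tool call to move; the robot and the scene stay as the last step left them, time stands still between calls to the robot, and variables do not carry over. Pictures are saved under pics/ and viewed, at most 10 in all, crops included, and the job is handed in when it is done.

Besides the shell and the picture viewer there is one more tool, called after "Request:" as name(argument=value, ...) on one line, values as JSON. arm_command: Moves the arm, as the interface text tells. Its arguments: {"type":"object","properties":{"plan":{"type":"array"},"gripper":{"type":"number"},"force":{"type":"number"}},"required":["plan"]}

```bash
mkdir -p pics; cat > h.py <<'E'
import numpy as np, cv2
from scipy.spatial.transform import Rotation as R
from station import get_obs, get_image, calibration
def cast(c,uv,z):
    K=np.array([[c['fx'],0,c['cx']],[0,c['fy'],c['cy']],[0,0,1.]])
    p=cv2.undistortPoints(np.array(uv,float).reshape(-1,1,2),K,np.array(c['dist'],float)).reshape(-1,2)
    d=np.c_[p[:,0],-p[:,1],-np.ones(len(p))]@np.array(c['pose'])[:3,:3].T
    o=np.array(c['pose'])[:3,3]
    return o+d*((z-o[2])/d[:,2])[:,None]
E
python3 - <<'E'
from h import *
for n in ['top','scene']:
    im,d=get_image(n); cv2.imwrite(f'pics/{n}0.png',im); np.save(f'pics/{n}0.npy',d)
    c=calibration(n); print(n,np.round(c['pose'],3).tolist(),c['fx'],c['cx'],c['cy'])
o=get_obs(); print(o['t'],o['tool_pos'],o['tool_rot'],o['opening'])
print(R.from_rotvec(o['tool_rot']).as_matrix().round(3))
E
```

```text
top [[0.004, 0.994, -0.108, 0.501], [-1.0, 0.004, 0.002, -0.002], [0.003, 0.108, 0.994, 1.123], [0.0, 0.0, 0.0, 1.0]] 393.9876497968944 321.95611181830776 196.7513835150715
scene [[0.802, -0.347, 0.486, 1.081], [0.597, 0.484, -0.64, -0.647], [-0.013, 0.804, 0.595, 0.698], [0.0, 0.0, 0.0, 1.0]] 376.1050104320444 323.37493139357065 196.77169428412972
0.1 [ 0.26423012 -0.56580996  0.24885258] [-3.06513376e+00 -6.80194367e-01  2.77690120e-04] 0.08544286924960086
[[ 0.906  0.423 -0.001]
 [ 0.423 -0.906  0.002]
 [ 0.    -0.002 -1.   ]]
```

View pics/top0.png

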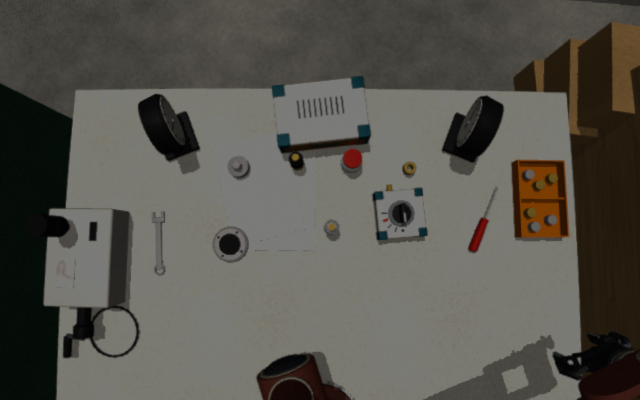

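View pics/scene0.png

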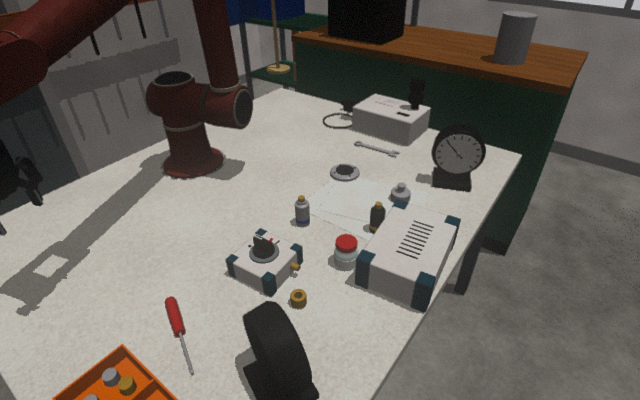

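The top view shows the steel probe near (332,229), the port near (230,244) and the selector near (400,213). The black spare is at (296,160). The scene view confirms the blue band on the probe at (302,212). I'll measure these and zoom in on the selector.

```bash
python3 - <<'E'
from h import *
im=cv2.imread('pics/top0.png'); c=calibration('top'); d=np.load('pics/top0.npy')
hsv=cv2.cvtColor(im,cv2.COLOR_BGR2HSV)
def cen(m,box):
    x0,y0,x1,y1=box; mm=np.zeros_like(m); mm[y0:y1,x0:x1]=m[y0:y1,x0:x1]
    n,l,s,ce=cv2.connectedComponentsWithStats(mm.astype(np.uint8)); k=1+np.argmax(s[1:,4]); return ce[k],s[k]
g=im.max(2)
p,s=cen(g<60,(212,225,250,265)); print('pad',p,s,cast(c,[p],.018))
p,s=cen(hsv[...,1]>80,(322,215,345,240)); print('brass',p,s,cast(c,[p],.092))
teal=(hsv[...,0]>85)&(hsv[...,0]<110)&(hsv[...,1]>110)
n,l,s,ce=cv2.connectedComponentsWithStats(teal[180:250,365:435].astype(np.uint8))
print(s[1:],ce[1:]+[365,180])
a=cv2.resize(im[180:250,365:435],(400,400),interpolation=cv2.INTER_CUBIC)
b=cv2.resize(im[200:270,205:275],(200,200),interpolation=cv2.INTER_CUBIC)
b2=cv2.resize(im[205:255,310:360],(200,200),interpolation=cv2.INTER_CUBIC)
cv2.imwrite('pics/z.png',cv2.convertScaleAbs(np.hstack([a,np.vstack([b,b2])]),alpha=1.5))
E
```

```text
pad [229.15774648 243.92676056] [219 234  21  21 355] [[0.48794179 0.25447539 0.018     ]]
brass [331.325 226.5  ] [328 223   7   8  40] [[ 0.53555825 -0.02898099  0.092     ]]
[[50  9  7  7 44]
 [ 9 12  9  8 58]
 [54 48  8  8 51]
 [12 52 10  8 64]] [[418.         191.68181818]
 [377.79310345 195.32758621]
 [422.66666667 231.56862745]
 [381.75       235.171875  ]]
```

View pics/z.png

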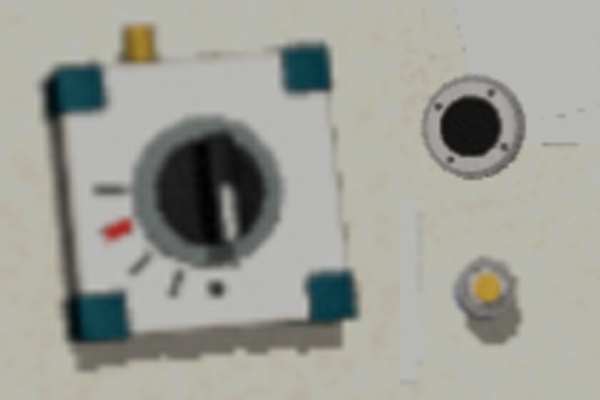

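Zoomed in, the knob pointer is at home, the dot is at the image bottom and the red mark is to the left. I'll move above the probe, squaring the yaw on the way.

Request:
arm_command(plan=[[[2, -1.5, 0, 0, 0, 0.03], [5, -3.9, 0, 0, 0, 0.08], [8, -6.2, 0, 0, 0, 0.12], [11, -8.6, 0, 0, 0, 0.16], [14, -11, 0, 0, 0, 0.2], [17, -13.3, 0, 0, 0, 0.24], [20, -15.7, 0, 0, 0, 0.28], [23, -18, 0, 0, 0, 0.32], [26, -20.4, 0, 0, 0, 0.36], [29, -22.7, 0, 0, 0, 0.39], [32, -25, 0, 0, 0, 0.42], [35, -27.4, 0, 0, 0, 0.43]]], gripper=-1)

```text
t: 1.1
tool_pos: [0.4659, -0.1681, 0.2496]
tool_rot: [-3.142, -0.008, 0.0]
contact_force: [1.0, -1.7, -0.5]
opening: 0.0853
grip_force: 0.0
```

```bash
cat > st.py <<'E'
from h import *
def st(tgt=None,yaw=None):
    o=get_obs(); M=R.from_rotvec(o['tool_rot']).as_matrix()
    print('t',round(o['t'],2),o['tool_pos'].round(4),'yaw',np.degrees(np.arctan2(M[1,0],M[0,0])).round(2),'z',M[:,2].round(4),'q6',round(o['q'][5],3),'F',np.round(o['contact_force'],1),'T',np.round(o['wrist_torque'],2),'open',round(o['opening'],4),round(o['grip_force'],1))
    if tgt is not None: print('shift cm',(M.T@(np.array(tgt)-o['tool_pos'])*100).round(2))
    return o,M
E
python3 -c "
from st import *
st([.5356,-.029,.20])"
```

```text
t 1.1 [ 0.4659 -0.1681  0.2496] yaw 0.31 z [-2.e-04  1.e-04 -1.e+00] q6 1.069 F [ 1.  -1.7 -0.5] T [ 0.02 -0.04 -0.04] open 0.0853 0.0
shift cm [  7.05 -13.87   4.96]
```

Request:
arm_command(plan=[[[2, -3, 0, 0, 0, 0], [4, -6.5, 0, 0, 0, 0], [5.5, -10, 0, 0, 0, 0], [6.5, -13, 0, 0, 0, 0], [6.8, -13.7, 0, 0, 0, 0], [6.8, -13.7, 0, 0, 0, 0]]])

```text
t: 1.6
tool_pos: [0.5328, -0.0306, 0.2494]
tool_rot: [-3.141, -0.017, 0.002]
contact_force: [-1.0, 0.8, -0.1]
opening: 0.0851
grip_force: 0.0
```

```bash
python3 -c "
from st import *
st([.5356,-.029,.20])
c=calibration('wrist'); im,d=get_image('wrist'); print(np.round(c['pose'],3).tolist()); cv2.imwrite('pics/w1.png',im); np.save('pics/w1.npy',d)"
```

```text
t 1.6 [ 0.5328 -0.0306  0.2494] yaw 0.6 z [-1.1e-03  3.0e-04 -1.0e+00] q6 1.363 F [-1.   0.8 -0.1] T [-0.06  0.01 -0.02] open 0.0851 0.0
shift cm [ 0.29 -0.15  4.94]
[[0.011, 0.965, 0.262, 0.6], [-1.0, 0.011, 0.002, -0.029], [-0.001, -0.262, 0.965, 0.373], [0.0, 0.0, 0.0, 1.0]]
```

View pics/w1.png

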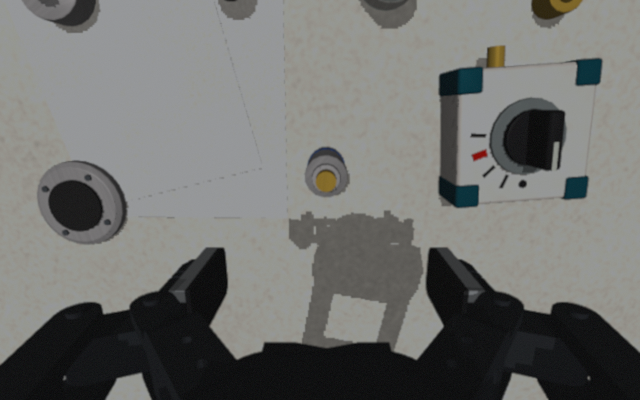

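The wrist view shows the probe's brass top at (326,180), the pad at (75,205) and the selector disc at about (533,138). I'll measure all three from here.

```bash
python3 - <<'E'
from st import *
im=cv2.imread('pics/w1.png'); hsv=cv2.cvtColor(im,cv2.COLOR_BGR2HSV); c=calibration('wrist')
def cen(m,box):
    x0,y0,x1,y1=box; mm=np.zeros(m.shape,np.uint8); mm[y0:y1,x0:x1]=m[y0:y1,x0:x1]
    n,l,s,ce=cv2.connectedComponentsWithStats(mm); k=1+np.argmax(s[1:,4]); return ce[k],s[k],(l==k)
p,s,_=cen(hsv[...,1]>120,(305,160,350,200)); print('brass',p,s,cast(c,[p],.092))
p,s,_=cen(im.max(2)<60,(40,165,120,240)); print('pad',p,s,cast(c,[p],.018))
# box top outline: white face corners/teal
teal=(hsv[...,0]>85)&(hsv[...,0]<105)&(hsv[...,1]>110)
n,l,s,ce=cv2.connectedComponentsWithStats(teal[40:220,430:615].astype(np.uint8)); 
for k in range(1,n):
    if s[k,4]>50: print(s[k]+[430,40,0,0,0],)
m=(hsv[...,1]>40)&(hsv[...,0]>70)&(hsv[...,0]<110)
red=((hsv[...,0]<8)|(hsv[...,0]>172))&(hsv[...,1]>150)
p,s,_=cen(red,(460,140,500,170)); print('red',p,s,cast(c,[p],.055))
p,s,_=cen(im.max(2)<70,(514,177,531,191)); print('dot',p,s,cast(c,[p],.055))
p,s,_=cen(im.min(2)>140,(548,138,563,175)); print('line',p,s)
a=cv2.resize(im[40:220,430:620],(760,600)[:1]+(720,),interpolation=cv2.INTER_CUBIC)
cv2.imwrite('pics/z2.png',cv2.resize(a,(633,600)))
E
```

```text
brass [325.57621951 180.67073171] [316 171  20  21 328] [[ 0.53754905 -0.03084245  0.092     ]]
pad [ 75.37535817 205.24928367] [  49  180   54   51 2094] [[0.49065678 0.250714   0.018     ]]
[577  59  24  26 547]
[440  68  42  27 941]
[564 177  23  22 402]
[440 178  38  29 716]
red [479.31944444 154.70833333] [473 151  14   9  72] [[ 0.5562951  -0.17812842  0.055     ]]
dot [522.13888889 183.61111111] [519 181   7   6  36] [[ 0.52832373 -0.22447439  0.055     ]]
line [557.46666667 169.37777778] [548 152  15  23  90]
```

View pics/z2.png

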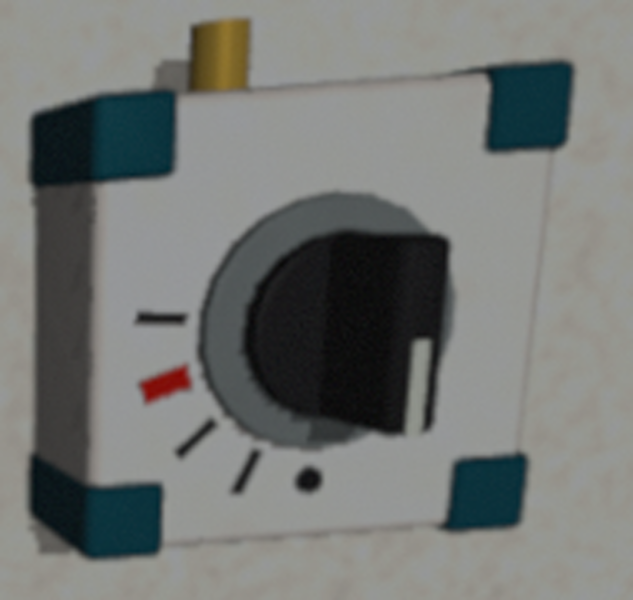

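Request:
arm_command(plan=[[[0.2, 0, 1.5, 0, 0, 0], [0.4, 0, 4, 0, 0, 0], [0.4, 0, 7, 0, 0, 0], [0.4, 0, 10, 0, 0, 0], [0.4, 0, 12.5, 0, 0, 0], [0.4, 0, 14.5, 0, 0, 0], [0.4, 0, 16.5, 0, 0, 0], [0.4, 0, 18, 0, 0, 0], [0.4, 0, 19, 0, 0, 0], [0.4, 0, 19.4, 0, 0, 0], [0.4, 0, 19.4, 0, 0, 0], [0.4, 0, 19.4, 0, 0, 0]]])

```text
t: 2.65
tool_pos: [0.5371, -0.0332, 0.0568]
tool_rot: [3.141, 0.009, 0.002]
contact_force: [-0.3, -0.1, -0.3]
opening: 0.0855
grip_force: 0.0
```

```bash
python3 -c "
from st import *
st([.537,-.03,.055])
c=calibration('wrist'); im,d=get_image('wrist'); cv2.imwrite('pics/w2.png',im)
hsv=cv2.cvtColor(im,cv2.COLOR_BGR2HSV)
m=(hsv[...,1]>120)&(hsv[...,0]>12)&(hsv[...,0]<35)
n,l,s,ce=cv2.connectedComponentsWithStats(m.astype(np.uint8))
for k in range(1,n):
  if s[k,4]>150: print(s[k],ce[k],cast(c,[ce[k]],.092))
P=[cast(calibration('wrist'),[[0,0]],0)]
"
```

```text
t 2.65 [ 0.5371 -0.0332  0.0568] yaw 0.34 z [ 1.1e-03 -4.0e-04 -1.0e+00] q6 1.365 F [-0.3 -0.1 -0.3] T [0.01 0.07 0.06] open 0.0855 0.0
shift cm [-0.01 -0.32  0.18]
[ 288  286   56   63 2870] [316.25365854 318.07595819] [[ 0.54169767 -0.02960342  0.092     ]]
```

Request:
arm_command(plan=[[[0.1, -0.2, 0.1, 0, 0, 0], [0.15, -0.35, 0.15, 0, 0, 0], [0.15, -0.35, 0.15, 0, 0, 0]]])

```text
t: 2.95
tool_pos: [0.5387, -0.0287, 0.0552]
tool_rot: [3.141, 0.011, 0.002]
contact_force: [-0.6, 0.1, 0.3]
opening: 0.0855
grip_force: 0.0
```

Request:
arm_command(plan=[[[0, 0, 0, 0, 0, 0], [0, 0, 0, 0, 0, 0], [0, 0, 0, 0, 0, 0], [0, 0, 0, 0, 0, 0], [0, 0, 0, 0, 0, 0], [0, 0, 0, 0, 0, 0], [0, 0, 0, 0, 0, 0], [0, 0, 0, 0, 0, 0], [0, 0, 0, 0, 0, 0], [0, 0, 0, 0, 0, 0], [0, 0, 0, 0, 0, 0], [0, 0, 0, 0, 0, 0]]], gripper=1, force=30)

```text
t: 3.95
tool_pos: [0.5383, -0.0291, 0.0547]
tool_rot: [3.141, 0.011, 0.0]
contact_force: [-1.1, -1.9, 3.2]
opening: 0.0394
grip_force: 30.7
```

```bash
cat > br.py <<'E'
from st import *
def brass():
    o,M=st(); c=calibration('wrist'); im,d=get_image('wrist')
    hsv=cv2.cvtColor(im,cv2.COLOR_BGR2HSV)
    m=(hsv[...,1]>120)&(hsv[...,0]>12)&(hsv[...,0]<35)&(np.arange(400)[:,None]>200)
    n,l,s,ce=cv2.connectedComponentsWithStats(m.astype(np.uint8)); k=1+np.argmax(s[1:,4])
    print(s[k],ce[k],cast(c,[ce[k]],o['tool_pos'][2]+.037)[0]-o['tool_pos'])
    return c,im,o,M,d
E
python3 -c "
from br import *
brass()"
```

```text
t 3.95 [ 0.5383 -0.0291  0.0547] yaw 0.39 z [ 2.e-04 -3.e-04 -1.e+00] q6 1.372 F [-1.1 -1.9  3.2] T [-0.26  0.21  0.  ] open 0.0394 30.7
[ 297  292   58   57 2623] [325.706443   321.56576439] [0.00465498 0.00066494 0.037     ]
```

Request:
arm_command(plan=[[[0, 0, -0.5, 0, 0, 0], [0, 0, -1.5, 0, 0, 0], [0, 0, -3, 0, 0, 0], [0, 0, -4.5, 0, 0, 0], [0, -0.5, -6, 0, 0, 0], [-0.3, -1.5, -7, 0, 0, 0], [-0.6, -3, -7, 0, 0, 0], [-0.9, -5, -7, 0, 0, 0], [-1.2, -7, -7, 0, 0, 0], [-1.5, -9, -7, 0, 0, 0], [-1.8, -11, -7, 0, 0, 0], [-2.1, -13, -7, 0, 0, 0]]])

```text
t: 5.0
tool_pos: [0.5151, 0.1025, 0.1241]
tool_rot: [-3.141, -0.011, 0.002]
contact_force: [0.6, -0.1, -3.6]
opening: 0.0387
grip_force: 30.8
```

Request:
arm_command(plan=[[[-0.3, -2, 0, 0, 0, 0], [-0.6, -4, 0, 0, 0, 0], [-0.9, -6, 0, 0, 0, 0], [-1.2, -8, 0, 0, 0, 0], [-1.5, -10, 0, 0, 0, 0], [-1.8, -11.5, 0, 0, 0, 0], [-2.1, -13, 0, 0, 0, 0], [-2.3, -14, 0, 0, 0, 0], [-2.5, -14.7, 0, 0, 0, 0], [-2.5, -15.1, 0, 0, 0, 0], [-2.5, -15.1, 0, 0, 0, 0], [-2.5, -15.1, 0, 0, 0, 0]]])

```text
t: 6.0
tool_pos: [0.4903, 0.2515, 0.1245]
tool_rot: [3.141, 0.011, -0.0]
contact_force: [0.0, 0.4, -3.3]
opening: 0.0392
grip_force: 30.9
```

```bash
python3 -c "
from br import *
c,im,o,M,d=brass()
cv2.imwrite('pics/w3.png',im); np.save('pics/w3.npy',d)
ct=calibration('top'); cv2.imwrite('pics/top3.png',get_image('top')[0]); cv2.imwrite('pics/scene3.png',get_image('scene')[0])"
```

```text
t 6.0 [0.4903 0.2515 0.1245] yaw 0.39 z [-1.e-04 -4.e-04 -1.e+00] q6 1.903 F [ 0.   0.4 -3.3] T [-0.02 -0.02 -0.  ] open 0.0392 30.9
[ 297  293   58   56 2605] [325.65642994 321.61880998] [0.00464917 0.00067564 0.037     ]
```

View pics/w3.png

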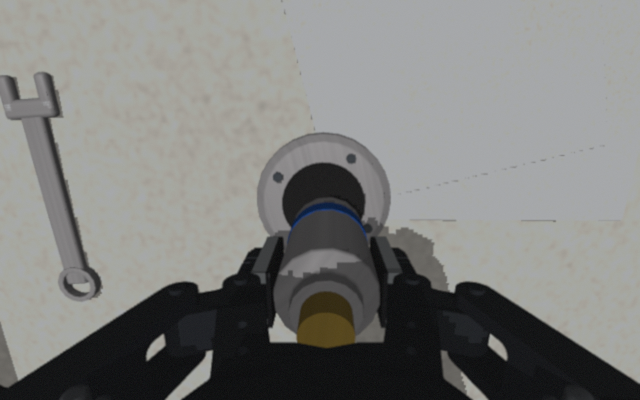

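The probe is held straight above the pad: blue band at (328,210), port disc spanning columns 258–390. I'll measure the axis from depth with a cylinder fit and the disc rim from its outline.

```bash
cat > fit.py <<'E'
from st import *
from scipy.optimize import least_squares
def pts(c,d):
    K=np.array([[c['fx'],0,c['cx']],[0,c['fy'],c['cy']],[0,0,1.]])
    v,u=np.mgrid[:400,:640]
    p=cv2.undistortPoints(np.c_[u.ravel(),v.ravel()].astype(float).reshape(-1,1,2),K,np.array(c['dist'],float)).reshape(-1,2)
    z=d.ravel()[:,None]; P=np.array(c['pose'])
    return (np.c_[p[:,0],-p[:,1],-np.ones(len(p))]*z)@P[:3,:3].T+P[:3,3]
def circ(X,r,x0):
    f=least_squares(lambda q:np.hypot(X[:,0]-q[0],X[:,1]-q[1])-r,x0,loss='soft_l1',f_scale=.001); return f.x,np.abs(f.fun).mean()
E
python3 - <<'E'
from fit import *
c=calibration('wrist'); im=cv2.imread('pics/w3.png'); d=np.load('pics/w3.npy'); o=get_obs(); t=o['tool_pos']
W=pts(c,d).reshape(400,640,3); ok=d>0
foot=t[2]-.0547
m=ok&(np.hypot(W[...,0]-t[0],W[...,1]-t[1])<.026)
for a,b in [(.003,.02),(.02,.035),(.035,.05),(.003,.035)]:
    k=m&(W[...,2]>foot+a)&(W[...,2]<foot+b); 
    if k.sum()>30: print(a,b,k.sum(),circ(W[k],.02,t[:2]))
# disc: depth-based
k=ok&(W[...,2]>.009)&(W[...,2]<.02)&(np.hypot(W[...,0]-.49,W[...,1]-.252)<.065); print(k.sum(),np.median(W[k][:,2]))
v,u=np.nonzero(k); 
e=cv2.morphologyEx(k.astype(np.uint8),cv2.MORPH_GRADIENT,np.ones((3,3)))
# outer left/right/top edge by rows and columns (upper half only)
uv=[]
for r in range(150,225):
    q=np.nonzero(k[r])[0]
    if len(q): uv+= [(q.min()-.5,r)]
    if len(q) and r<205: uv+=[(q.max()+.5,r)]
for cc in range(285,365):
    q=np.nonzero(k[:,cc])[0]; uv+=[(cc,q.min()-.5)]
X=cast(c,uv,.014); print('disc',circ(X,.05,[.49,.252]))
# pad dark edge (left/right/top)
g=im.max(2); uv=[]
for r in range(168,200):
    q=270+np.nonzero(g[r,270:375]<55)[0]
    if len(q)>5: uv+=[(q.min()-.5,r),(q.max()+.5,r)]
for cc in range(300,348):
    q=150+np.nonzero(g[150:200,cc]<55)[0]
    if len(q): uv+=[(cc,q.min()-.5)]
print('pad',circ(cast(c,uv,.018),.03,[.49,.252]))
E
```

```text
0.003 0.02 501 (array([0.48958288, 0.25110874]), np.float64(0.00023350566972051842))
0.02 0.035 773 (array([0.48936698, 0.25124097]), np.float64(0.000233261412865952))
0.035 0.05 1175 (array([0.48942063, 0.25136074]), np.float64(0.0009454754080199352))
0.003 0.035 1274 (array([0.48945571, 0.25119219]), np.float64(0.00025157491376976907))
9315 0.013898986071635033
disc (array([0.4896067 , 0.25344279]), np.float64(0.000673686329324897))
pad (array([0.4892136, 0.253828 ]), np.float64(0.00032596692087920684))
```

Request:
arm_command(plan=[[[0, -0.1, 0.5, 0, 0, 0], [0, -0.25, 1.2, 0, 0, 0], [0, -0.25, 2.0, 0, 0, 0], [0, -0.25, 2.8, 0, 0, 0], [0, -0.25, 3.5, 0, 0, 0], [0, -0.25, 4.1, 0, 0, 0], [0, -0.25, 4.5, 0, 0, 0], [0, -0.25, 4.7, 0, 0, 0], [0, -0.25, 4.8, 0, 0, 0], [0, -0.25, 4.9, 0, 0, 0], [0, -0.25, 4.9, 0, 0, 0]]])

```text
t: 7.07
tool_pos: [0.4905, 0.2543, 0.0757]
tool_rot: [-3.141, -0.011, -0.001]
contact_force: [-0.2, -0.3, -5.1]
opening: 0.0391
grip_force: 30.9
```

Request:
arm_command(plan=[[[0, 0, 0.05, 0, 0, 0], [0, 0, 0.1, 0, 0, 0], [0, 0, 0.15, 0, 0, 0], [0, 0, 0.2, 0, 0, 0], [0, 0, 0.23, 0, 0, 0], [0, 0, 0.23, 0, 0, 0], [0, 0, 0.23, 0, 0, 0]]])

```text
t: 7.65
tool_pos: [0.4902, 0.2542, 0.0732]
tool_rot: [3.142, 0.011, -0.0]
contact_force: [0.1, -0.3, -3.9]
opening: 0.0389
grip_force: 30.9
```

```bash
python3 -c "
from st import *
st([.4896,.254,.0727])"
```

```text
t 7.65 [0.4902 0.2542 0.0732] yaw 0.39 z [-0. -0. -1.] q6 1.908 F [ 0.1 -0.3 -3.9] T [ 0.01 -0.02  0.04] open 0.0389 30.9
shift cm [-0.06  0.02  0.05]
```

Not yet in contact; I'll continue slowly.

Request:
arm_command(plan=[[[0, 0, 0.03, 0, 0, 0], [0, 0, 0.06, 0, 0, 0], [0, 0, 0.08, 0, 0, 0], [0, 0, 0.08, 0, 0, 0], [0, 0, 0.08, 0, 0, 0]]])

```text
t: 8.07
tool_pos: [0.4904, 0.2542, 0.0727]
tool_rot: [-3.142, -0.011, -0.0]
contact_force: [-1.3, -0.1, -0.6]
opening: 0.0393
grip_force: 31.1
```

Contact made and the weight is carried. Release gently.

Request:
arm_command(plan=[[[0, 0, 0.02, 0, 0, 0], [0, 0, 0.02, 0, 0, 0]]], force=20)

```text
t: 8.23
tool_pos: [0.4905, 0.2542, 0.0727]
tool_rot: [-3.142, -0.011, -0.0]
contact_force: [-0.5, -0.7, 1.4]
opening: 0.0391
grip_force: 31.3
```

Request:
arm_command(plan=[[[0, 0, 0, 0, 0, 0], [0, 0, 0, 0, 0, 0], [0, 0, 0, 0, 0, 0], [0, 0, 0, 0, 0, 0], [0, 0, 0, 0, 0, 0], [0, 0, 0, 0, 0, 0], [0, 0, 0, 0, 0, 0], [0, 0, 0, 0, 0, 0], [0, 0, 0, 0, 0, 0]]], gripper=-1)

```text
t: 8.98
tool_pos: [0.4902, 0.2542, 0.0722]
tool_rot: [-3.142, -0.011, -0.0]
contact_force: [0.6, 0.1, 0.2]
opening: 0.0853
grip_force: 0.0
```

```bash
python3 -c "
from fit import *
o,M=st(); t=o['tool_pos']
c=calibration('wrist'); im,d=get_image('wrist'); cv2.imwrite('pics/w4.png',im)
W=pts(c,d).reshape(400,640,3)
m=(d>0)&(np.hypot(W[...,0]-t[0],W[...,1]-t[1])<.027)
for a,b in [(.025,.04),(.04,.055),(.055,.07),(.07,.085)]:
    k=m&(W[...,2]>a)&(W[...,2]<b)
    if k.sum()>30: print(a,b,k.sum(),circ(W[k],.02,t[:2]))
"
```

```text
t 8.98 [0.4902 0.2542 0.0722] yaw 0.39 z [ 0.  0. -1.] q6 1.908 F [0.6 0.1 0.2] T [-0.03  0.01 -0.02] open 0.0853 0.0
0.025 0.04 458 (array([0.48980957, 0.25412707]), np.float64(0.0001790107928397876))
0.04 0.055 793 (array([0.48940733, 0.25412602]), np.float64(0.0002086894022225433))
0.055 0.07 930 (array([0.48932139, 0.25413194]), np.float64(0.000174369110093409))
0.07 0.085 1279 (array([0.48928768, 0.25410552]), np.float64(0.00018092305990442258))
```

The probe stands upright, within about 1 mm of the pad's centre. Next I rise, then work out the selector's position from w1.

Request:
arm_command(plan=[[[0, 0, -0.5, 0, 0, 0], [0, 0, -1.5, 0, 0, 0], [0, 0, -3, 0, 0, 0], [0, 0, -5, 0, 0, 0], [0, 0, -7.5, 0, 0, 0], [0, 0, -10, 0, 0, 0], [0, 0, -12.5, 0, 0, 0], [0, 0, -14.5, 0, 0, 0], [0, 0, -16, 0, 0, 0], [0, 0, -17, 0, 0, 0], [0, 0, -17, 0, 0, 0]]])

```text
t: 9.95
tool_pos: [0.4916, 0.2547, 0.2461]
tool_rot: [-3.14, -0.011, -0.009]
contact_force: [0.3, -0.4, 0.1]
opening: 0.0854
grip_force: 0.0
```

```bash
python3 -c "
from st import *
ct=calibration('top'); print('top',cast(ct,[[400.05,213.44]],.055))
# top-view disc crop: knob line angle later
o,M=st([.565,-.21,.25])
"
```

```text
top [[ 0.57281629 -0.21705406  0.055     ]]
t 9.95 [0.4916 0.2547 0.2461] yaw 0.39 z [ 0.0057  0.0021 -1.    ] q6 1.908 F [ 0.3 -0.4  0.1] T [-0.02  0.01 -0.  ] open 0.0854 0.0
shift cm [ 7.03 46.52 -0.44]
```

Request:
arm_command(plan=[[[0.2, 1.5, 0, 0, 0, 0], [0.7, 4.5, 0, 0, 0, 0], [1.2, 8, 0, 0, 0, 0], [1.8, 11.5, 0, 0, 0, 0], [2.4, 15, 0, 0, 0, 0], [3, 18.5, 0, 0, 0, 0], [3.5, 22, 0, 0, 0, 0], [4, 25.5, 0, 0, 0, 0], [4.6, 29, 0, 0, 0, 0], [5.2, 32.5, 0, 0, 0, 0], [5.8, 36, 0, 0, 0, 0], [6.2, 39.5, 0, 0, 0, 0]]])

```text
t: 10.95
tool_pos: [0.5544, -0.142, 0.2408]
tool_rot: [-3.141, -0.01, 0.003]
contact_force: [0.9, 1.2, 0.2]
opening: 0.0854
grip_force: 0.0
```

Request:
arm_command(plan=[[[0.5, 3, 0, 0, 0, 0], [1, 5.5, 0, 0, 0, 0], [1.2, 7, 0, 0, 0, 0], [1.3, 7.6, 0, 0, 0, 0], [1.3, 7.6, 0, 0, 0, 0], [1.3, 7.6, 0, 0, 0, 0]]])

```text
t: 11.45
tool_pos: [0.5682, -0.2153, 0.2416]
tool_rot: [-3.14, -0.011, 0.001]
contact_force: [0.7, 0.4, -0.1]
opening: 0.0854
grip_force: 0.0
```

```bash
python3 -c "
from st import *
st()
c=calibration('wrist'); im,d=get_image('wrist'); cv2.imwrite('pics/w5.png',im); np.save('pics/w5.npy',d)"
```

```text
t 11.45 [ 0.5682 -0.2153  0.2416] yaw 0.41 z [-9.0e-04  1.1e-03 -1.0e+00] q6 1.079 F [ 0.7  0.4 -0.1] T [ 0.01 -0.04 -0.02] open 0.0854 0.0
```

View pics/w5.png

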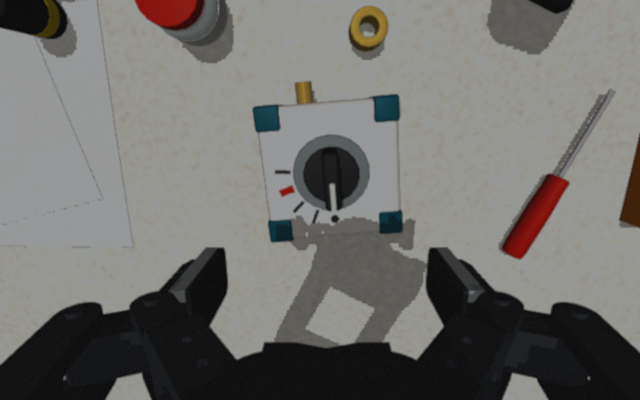

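The selector is centred under the tool: knob at (331,173), white line at (333,197), home dot at (334,219). Next I take the bar's centre and yaw from depth.

```bash
python3 - <<'E'
from fit import *
c=calibration('wrist'); im=cv2.imread('pics/w5.png'); d=np.load('pics/w5.npy')
W=pts(c,d).reshape(400,640,3); near=(d>0)&(np.hypot(W[...,0]-.57,W[...,1]+.217)<.05)
k=near&(W[...,2]>.092)&(W[...,2]<.105)
print(k.sum(),np.median(W[k][:,2])); print('bar',cv2.minAreaRect((W[k][:,:2]*1000).astype(np.float32)))
k=near&(W[...,2]>.065)&(W[...,2]<.074); print('knob disc',k.sum(),cv2.minEnclosingCircle((W[k][:,:2]*1000).astype(np.float32)))
X=cast(c,[[254,107],[398,95],[401,231],[271,241]],.055); print('box',X.mean(0),X.round(4).tolist())
g=im.min(2); m=np.zeros_like(g); m[182:212,322:345]=g[182:212,322:345]>120
n,l,s,ce=cv2.connectedComponentsWithStats(m); i=1+np.argmax(s[1:,4])
v,u=np.nonzero(l==i); L=cast(c,np.c_[u,v],.099)[:,:2]
vx,vy,x0,y0=cv2.fitLine((L*1000).astype(np.float32),cv2.DIST_L2,0,.01,.01).ravel(); print('line',s[i],np.degrees(np.arctan2(vy,vx)),x0,y0)
dm=np.zeros_like(g); dm[213:225,328:341]=im.max(2)[213:225,328:341]<70
n,l,s,ce=cv2.connectedComponentsWithStats(dm); i=1+np.argmax(s[1:,4]); print('dot',s[i],cast(c,[ce[i]],.055))
st([.57,-.217,.092])
E
```

```text
989 0.09854193876543876
bar ((575.7550048828125, -218.55972290039062), (49.56531524658203, 13.98430061340332), 5.23381233215332)
knob disc 1583 ((575.4956665039062, -218.47500610351562), 25.970056533813477)
box [ 0.57536609 -0.2185826   0.055     ] [[0.6343, -0.1486, 0.055], [0.6458, -0.2776, 0.055], [0.5166, -0.2888, 0.055], [0.5048, -0.1594, 0.055]]
line [330 184  15  28 137] 14.742019 560.6574 -220.7473
dot [332 216   7   6  33] [[ 0.52910162 -0.22269564  0.055     ]]
t 11.5 [ 0.5683 -0.215   0.2419] yaw 0.46 z [-6.e-04  9.e-04 -1.e+00] q6 1.079 F [ 0.7 -0.6  0.3] T [-0.03 -0.03 -0.04] open 0.0855 0.0
shift cm [ 0.18  0.22 14.99]
```

Request:
arm_command(plan=[[[0.3, 0.1, 1.5, 0, 0, -0.03], [0.6, 0.3, 4, 0, 0, -0.06], [0.72, 0.36, 6.5, 0, 0, -0.083], [0.72, 0.36, 9, 0, 0, -0.083], [0.72, 0.36, 11, 0, 0, -0.083], [0.72, 0.36, 12.5, 0, 0, -0.083], [0.72, 0.36, 13.5, 0, 0, -0.083], [0.72, 0.36, 14.2, 0, 0, -0.083], [0.72, 0.36, 14.7, 0, 0, -0.083], [0.72, 0.36, 14.95, 0, 0, -0.083], [0.72, 0.36, 14.95, 0, 0, -0.083], [0.72, 0.36, 14.95, 0, 0, -0.083]]])

```text
t: 12.5
tool_pos: [0.5762, -0.22, 0.0937]
tool_rot: [3.138, 0.141, 0.002]
contact_force: [0.3, 0.8, 0.3]
opening: 0.0853
grip_force: 0.0
```

```bash
python3 -c "
from st import *
st([.5756,-.2185,.092])"
```

```text
t 12.5 [ 0.5762 -0.22    0.0937] yaw 5.15 z [ 1.4e-03 -7.0e-04 -1.0e+00] q6 0.996 F [0.3 0.8 0.3] T [ 0.04 -0.01  0.02] open 0.0853 0.0
shift cm [-0.05 -0.16  0.17]
```

Request:
arm_command(plan=[[[0, -0.1, 0.1, 0, 0, 0], [0, -0.13, 0.1, 0, 0, 0], [0, -0.13, 0.1, 0, 0, 0]]])

```text
t: 12.75
tool_pos: [0.5758, -0.2186, 0.0922]
tool_rot: [3.138, 0.141, 0.001]
contact_force: [0.1, 0.7, -0.4]
opening: 0.0856
grip_force: 0.0
```

Request:
arm_command(plan=[[[0, 0, 0, 0, 0, 0], [0, 0, 0, 0, 0, 0], [0, 0, 0, 0, 0, 0], [0, 0, 0, 0, 0, 0], [0, 0, 0, 0, 0, 0], [0, 0, 0, 0, 0, 0], [0, 0, 0, 0, 0, 0], [0, 0, 0, 0, 0, 0], [0, 0, 0, 0, 0, 0], [0, 0, 0, 0, 0, 0], [0, 0, 0, 0, 0, 0], [0, 0, 0, 0, 0, 0]]], gripper=1, force=60)

```text
t: 13.75
tool_pos: [0.5756, -0.219, 0.0919]
tool_rot: [3.137, 0.141, 0.0]
contact_force: [-1.1, -3.6, 1.3]
opening: 0.0128
grip_force: 60.3
```

```bash
python3 -c "
from st import *
st([.5756,-.2185,.092])"
```

```text
t 13.75 [ 0.5756 -0.219   0.0919] yaw 5.14 z [ 2.e-04 -9.e-04 -1.e+00] q6 0.997 F [-1.1 -3.6  1.3] T [-0.61  0.08  0.06] open 0.0128 60.3
shift cm [ 0.   -0.05 -0.01]
```

Gripped. Turning clockwise (+ about tool z), first about 50° at a calm rate.

Request:
arm_command(plan=[[[0, 0, 0, 0, 0, 0.04], [0, 0, 0, 0, 0, 0.11], [0, 0, 0, 0, 0, 0.19], [0, 0, 0, 0, 0, 0.27], [0, 0, 0, 0, 0, 0.35], [0, 0, 0, 0, 0, 0.43], [0, 0, 0, 0, 0, 0.51], [0, 0, 0, 0, 0, 0.59], [0, 0, 0, 0, 0, 0.67], [0, 0, 0, 0, 0, 0.75], [0, 0, 0, 0, 0, 0.82], [0, 0, 0, 0, 0, 0.85]]])

```text
t: 14.75
tool_pos: [0.5753, -0.2201, 0.0919]
tool_rot: [2.913, -1.168, 0.001]
contact_force: [-1.6, -7.2, 0.6]
opening: 0.0131
grip_force: 60.3
```

```bash
python3 -c "
from st import *
st([.5756,-.2185,.092])
im,d=get_image('wrist'); cv2.imwrite('pics/w6.png',im); cv2.imwrite('pics/top6.png',get_image('top')[0])"
```

```text
t 14.75 [ 0.5753 -0.2201  0.0919] yaw -43.7 z [-4.0e-04 -3.2e-03 -1.0e+00] q6 1.85 F [-1.6 -7.2  0.6] T [-1.15  0.29  0.16] open 0.0131 60.3
shift cm [-0.08 -0.13 -0.01]
```

View pics/w6.png

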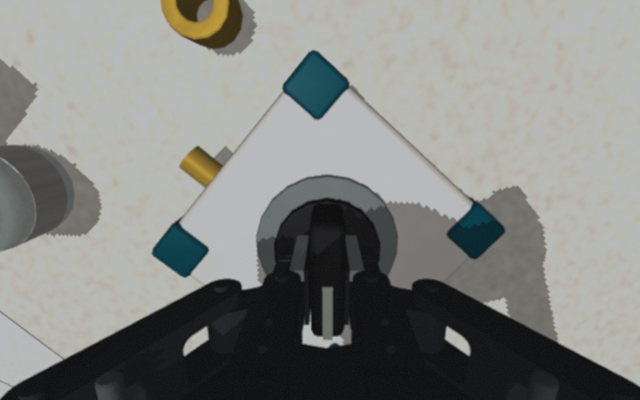

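The bar is aligned with the fingers (white line at (327,315)), so the knob has turned with the gripper. The remaining turn to yaw -66.8° is about 0.40 rad.

Request:
arm_command(plan=[[[0, 0, 0, 0, 0, 0.04], [0, 0, 0, 0, 0, 0.1], [0, 0, 0, 0, 0, 0.16], [0, 0, 0, 0, 0, 0.22], [0, 0, 0, 0, 0, 0.28], [0, 0, 0, 0, 0, 0.33], [0, 0, 0, 0, 0, 0.37], [0, 0, 0, 0, 0, 0.39], [0, 0, 0, 0, 0, 0.4], [0, 0, 0, 0, 0, 0.4], [0, 0, 0, 0, 0, 0.4], [0, 0, 0, 0, 0, 0.4]]])

```text
t: 15.85
tool_pos: [0.5749, -0.2204, 0.0919]
tool_rot: [2.625, -1.719, 0.001]
contact_force: [-4.5, -8.5, 1.1]
opening: 0.013
grip_force: 60.3
```

```bash
python3 - <<'E'
from fit import *
o,M=st([.5756,-.2185,.092]); t=o['tool_pos']
c=calibration('wrist'); im,d=get_image('wrist')
W=pts(c,d).reshape(400,640,3)
k=(d>0)&(W[...,2]>.096)&(W[...,2]<.102)&(np.hypot(W[...,0]-.5756,W[...,1]+.2185)<.028)&(abs((W-t)@M[:,1])<.009)
print(k.sum(),'bar',cv2.minAreaRect((W[k][:,:2]*1000).astype(np.float32)))
g=im.min(2); m=np.zeros_like(g); m[270:345,310:345]=g[270:345,310:345]>90
n,l,s,ce=cv2.connectedComponentsWithStats(m); i=1+np.argmax(s[1:,4]); v,u=np.nonzero(l==i)
L=cast(c,np.c_[u,v],.099)[:,:2]; print('line',s[i],'dir from axis',np.degrees(np.arctan2(*(L.mean(0)-[.5756,-.2185])[::-1])))
cv2.imwrite('pics/w7.png',im[:, 120:520])
im,_=get_image('scene'); a=cv2.resize(im[120:300,210:430],(780,600)); cv2.imwrite('pics/s7.png',a)
E
```

```text
t 15.85 [ 0.5749 -0.2204  0.0919] yaw -66.46 z [-0.0015 -0.0037 -1.    ] q6 2.247 F [-4.5 -8.5  1.1] T [-1.29  0.55  0.15] open 0.013 60.3
shift cm [-0.14 -0.14 -0.01]
3930 bar ((574.18310546875, -219.2958984375), (17.981582641601562, 50.55315399169922), 24.624853134155273)
line [310 287  35  58 845] dir from axis 115.57326979554448
```

View pics/s7.png

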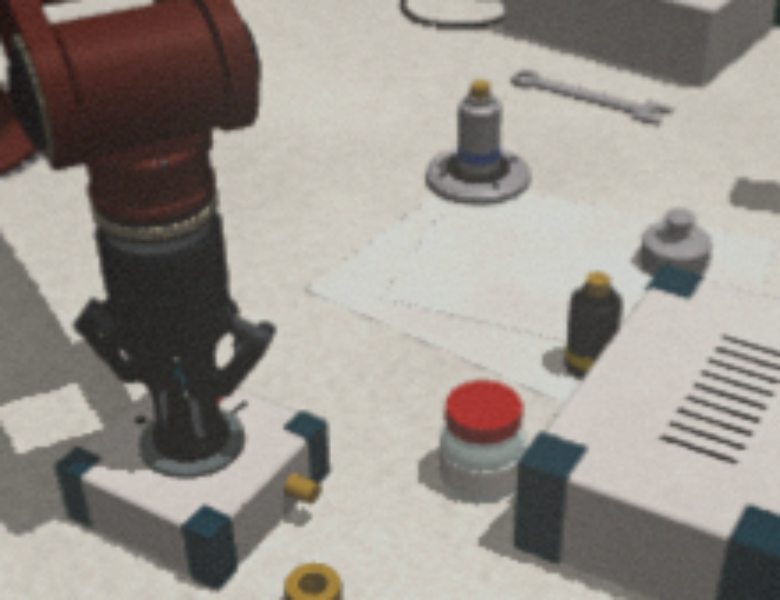

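The scene view shows the steel probe upright on the port at (479,140), the other things undisturbed, and the knob held. By the measured bar and tool angles the knob is at about 71°, against a target of 72 ± 6.9°. Handing in.

```bash
python3 -c "
from station import finish_job
print(finish_job())"
```

```text
the job is handed in; nothing more can be done
None
```

The probe is standing on the pad, let go and within about 1 mm of its centre, and the gripper is holding the knob at the third stop (about 71° measured, 72° wanted); the job is handed in, but the hand-in call returned no verdict.

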